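# Ready the magnifier station

## Task

Get the inspection station ready for the next sample. Take the tube rack off the white stage and set it down flat in the open drawer of the bench-top unit, without dropping it, and swing the arm magnifier so that its lens stays centred over the round dark plate of the stage. Leave the bottle, the jar and the tip box where they are.

Things in the scene. Friction and masses are not known exactly. Their poses are not given: they have to be found in the camera images.
- rack: Yellow plastic tube rack, a solid block 130 (its x) x 56 (y) x 30 (z) mm with rows of dark dots on top, 0.08 to 0.17 kg. Loose, at the start lying flat on the stage. Origin: centre of its underside; z up.
- stage: Inspection stage fixed to the bench: white slab 150 (x) x 130 (y) x 14 mm high, with a dark round plate 60 mm across, flush, in the middle of its top (more or less covered by the rack at the start). Origin: centre of its underside, straight below the middle of the plate; z up.
- drawer_floor (a point): Point on the inner floor of the open drawer, midway across it and 82 mm from its front wall (-x), 142 mm from its back wall. Inner floor 225 (x) x 208 (y) mm, 22 mm above the bench; walls rise 56 mm above it, the front panel (-x end) 66 mm, with a bar handle reaching 50 mm further to -x. x points into the unit, z up. The drawer slides along x with about 1 N of drag.
- unit_drawer0 (a joint): Slide of the drawer (m): -0.179 shut, 0.011 fully open; starts at -0.009 to 0.008. The low white unit behind it, 250 mm wide, 270 deep and 100 high, is fixed to the bench. Inside the drawer, the stretch from 82 mm on the -x side of drawer_floor to (joint value + 0.089 m) on its +x side is open to the sky; the rest lies under the unit's top.
- mag_inner (a joint): Swivel of the magnifier's inner arm about its upright post (dark foot 110 mm across, fixed to the bench); vertical axis, rad, counter-clockwise from above positive, limits -2.4 to 0.7; at 0 (about as found) the arm points 1.275 rad counter-clockwise of world -x, give or take 0.12. Post axis to elbow axis 220 mm; arms at most 240 mm above the bench. Stiff (about 0.5 N m friction); stays where left.
- mag_outer (a joint): Elbow of the outer arm on the inner arm (rad, vertical axis, counter-clockwise positive, limits -1.35 to 1.35). At 0 the outer arm (elbow to lens) points 1.35 rad clockwise of the direction of the inner arm (post to elbow); at 1.35 the two are in line. Elbow axis to lens centre 190 mm. Stiff (about 0.35 N m friction); stays where left.
- lens (a point): Centre of the round clear lens (100 mm across, in a white rim 126 mm across and 18 mm thick) at the end of the outer arm, 205 mm above the bench. x points from the lens straight to the elbow axis; z up. The height cannot change: both joints turn about vertical axes.
- handle (a point): Grip point of the magnifier's handle: upright black round stub, 22 mm across, 209 to 269 mm above the bench, beyond the lens from the elbow, its axis 82 mm from the lens centre along the lens's -x. This point is on its axis, 250 mm up. Beside it are only a tab (top 211 mm) and the lens rim (top 214 mm). Pinch it from above and lead it sideways (2 to 6 N); it may turn in the fingers.
- reagent_bottle: Bystander: brown bottle 56 mm across, 115 mm high, loose. Origin: centre of its underside.
- specimen_jar: Bystander: white jar 64 mm across, 75 mm high, loose. Origin: centre of its underside.
- tip_box: Bystander: grey box 115 (x) x 80 (y) x 55 mm high, loose. Origin: centre of its underside.
Mind the look-alikes: they are no part of the job. Of the things shaped like the stage, the white one is meant.

How it is judged:
At the end, for the whole second after the job is handed in: The rack lies still and flat (within 0.12 rad) on the drawer's floor, its underside within 10 mm of it; the lens centre is at rest within 25 mm, horizontally, of the middle of the stage's round plate (x of rack in the frame of drawer_floor between -0.0825 and 0.1425 m and y of rack in the frame of drawer_floor between -0.104 and 0.104 m and z of rack in the frame of drawer_floor between -0.006 and 0.01 m and angle between rack's own z axis and vertical below 0.12 rad and linear speed of rack below 0.02 m/s and horizontal distance between lens and stage below 0.025 m and velocity of joint mag_inner between -0.03 and 0.03 rad/s and velocity of joint mag_outer between -0.03 and 0.03 rad/s); the robot touches nothing.
It fails at once if the rack is dropped: it falls faster than 0.9 m/s out of the fingers (a fall of about 40 mm) (linear speed of rack above 0.9 m/s and contact force between the fingers and rack below 0.2 N).
It fails at once if the bottle is shifted by more than 30 mm or tipped over (distance of reagent_bottle from where it was at the start of the episode above 0.03 m or angle between reagent_bottle's own z axis and vertical above 0.5 rad).
It fails at once if the jar is shifted by more than 30 mm or tipped over (distance of specimen_jar from where it was at the start of the episode above 0.03 m or angle between specimen_jar's own z axis and vertical above 0.5 rad).
It fails at once if the tip box is shifted by more than 30 mm or tipped over (distance of tip_box from where it was at the start of the episode above 0.03 m or angle between tip_box's own z axis and vertical above 0.5 rad).
It also fails if it takes over 64 s, if anything falls off the work surface, if the arm or the gripper's body presses on something with over 40 N, if the wrist force passes 120 N, or if a joint passes its speed limit or range.

## Robot

A 6-joint arm with a two-finger parallel gripper is mounted at the origin on the work surface. World frame = base frame: x ahead of the robot, y to its left, z up, the work surface at z = 0. Lengths are in m, angles in rad, forces in N, time in s.
With the tool pointing down it reaches from about 0.25 to 0.775 m from the base axis. Payload 4 kg.
Tool frame: the origin (TCP) lies on the centre line of the jaws, within the pads' length; the fingertips stand robot.tips_ahead ahead of it and the grasp point (between the pads) lies 8 mm behind it (robot.tips_ahead is the distance from the TCP to the fingertips, in m); z points along the fingers, y is the line along which they close (so a half turn about z gives the same grasp; the last joint's range is limited). The gripper opens to 94 mm and grips with 3 to 60 N. Pads are 16 mm wide; open, the fingers measure 119 mm over their backs; the gripper's body (75 mm by 177 mm) begins 78 mm behind the grasp point.
Start: joints at [-1.32, 0.087, 1.371, -0, 1.684, -0.103], TCP at [0.191, -0.516, 0.217] pointing down, gripper open.
Joint ranges: [-3.1, 3.1], [-0.76, 2.03], [0.27, 2.55], [-1.08, 4.22], [0.17, 2.65], [-2.57, 2.57]. Speed limits (rad/s): [2.79, 2.79, 3.14, 3.14, 3.14, 3.14].

## Interface

Orientations are given as [roll, pitch, yaw] about the fixed x, y, z axes, in that order (R = Rz(yaw) Ry(pitch) Rx(roll)).
In Python, from bench import robot, snapshot, close_job, spotter gives the robot as it stands. The module is installed in compiled form; this text tells all that it offers.
- The arm moves only by the tool servo_tool, never from a script. Its argument "commands" is one flat list of numbers, 7 for each row, row after row: the shift along the tool's x, y, z in m, then the turn, a rotation vector about the tool's x, y, z in degrees, then the finger opening in m, from 0 to 0.094. In form: [x, y, z, ax, ay, az, grip, x, y, z, ax, ay, az, grip, ...]. A call has 1 to 10 rows; each row is the pose to reach, as a shift and turn from the pose commanded when the call began, along the tool's axes at that moment; what a row does not reach only later rows make up. A row lasts 1/8 s, in which the tool goes at most 62.5 mm and 10.7 degrees, less where a joint would pass 70% of its speed; a pose out of reach is approached as far as the arm can. A call with a gripper value outside its range is refused whole. The fingers move at their own pace and stop on an object; the grip force is fixed at half the most. Time passes only in rows, so rows that repeat a pose let the fingers close. It gives the time, the measured TCP pose, the force, the opening and the grip force at its end, in the units of the state.
- robot.get_obs(): the state, without advancing time (a new reading comes with each control period).
- snapshot(name): name is "scene" or "top"; returns a dict with "img" (400x640x3 uint8, blue, green, red), "camera_matrix" (3x3 intrinsics, pixels), "extrinsics" (4x4, takes a point from camera to world coordinates). Camera axes: x right, y down, z forward; pixel columns grow to the right and rows downward; lengths in m; the calibration is good to about 2 mm. A picture is of the moment at which its call begins. There is no depth.
- close_job(): hands the job in; it is judged then, once.
Trained networks look in a picture, given as the dict that the camera call returned (one of the last four; its "shot" number tells which), for a name from the list of things; names that differ only in an ending like _2 or _b are one class to them, and where a whole thing is asked for, a point or a joint stands for the part that bears it (a point fixed in the world has none). Each returns a list of dicts, best first, with "conf" (0 to 1); they miss things now and then, are a little off and sometimes report something else, mostly with a low value. They report only what shows in the picture. A call takes as long as a camera call. They do not tell look-alikes from the thing itself.
- spotter.trace(name, picture): "region" (400x640 bool, what is visible of it) and "box" ([left, top, width, height] in pixels, round what is visible of it).
The state is a dict: "time": time; "joint_positions": joint angles; "qvel": joint speeds; "joint_torque": joint torques, N m; "tool_pos": TCP position; "ee_rot": TCP orientation; "wrist_force": force on the tool from outside, world axes, zero at the start; "wrist_torque": the same for the moment, N m; "width": finger opening in m; "finger_force": force on a finger pad.
Only numpy, scipy, OpenCV 4.12 (cv2) and the standard library are available. Lean on these libraries where they do the work, as an engineer would, in place of code of your own. Each camera call takes 0.05 s, during which the arm holds its last target. There are 200 camera calls.

## Working session

There is one attempt and no reset: what is moved stays moved. The work goes in short steps, Python scripts to look and compute and a tool call to move; the robot and the scene stay as the last step left them, time stands still between calls to the robot, and variables do not carry over. Pictures are saved under pics/ and viewed, at most 10 in all, crops included, and the job is handed in when it is done.

Besides the shell and the picture viewer there is one more tool, called after "Emit:" as a command line: name --argument value ..., lists and objects as JSON in quotes. servo_tool: Moves the arm, as the interface text tells. Its arguments: {"type":"object","properties":{"commands":{"type":"array","items":{"type":"number"}}},"required":["commands"]}

```bash
mkdir -p pics; python3 - <<'E'
from bench import robot, snapshot, spotter
import cv2, numpy as np, pickle
o=robot.get_obs(); print({k:np.round(v,3) for k,v in o.items()}, robot.tips_ahead)
S={}
for n in ["scene","top"]:
    s=snapshot(n); S[n]=s
    cv2.imwrite(f"pics/{n}0.png",s["img"]); print(n,s["camera_matrix"].tolist(),np.round(s["extrinsics"],4).tolist())
    for t in ["rack","stage","drawer_floor","unit_drawer0","lens","handle","mag_inner","mag_outer","reagent_bottle","specimen_jar","tip_box"]:
        try: print(t,[(round(d["conf"],2),list(map(int,d["box"]))) for d in spotter.trace(t,s)])
        except Exception as e: print(t,e)
pickle.dump(S,open("s0.pkl","wb"))
E
```

```text
{'time': np.float64(0.0), 'joint_positions': array([-1.32 ,  0.088,  1.372, -0.   ,  1.684, -0.103]), 'qvel': array([-0.001, -0.001,  0.   ,  0.002,  0.001, -0.   ]), 'joint_torque': array([-0.0000e+00, -3.4017e+01, -3.0243e+01,  7.2000e-02,  3.3000e-02,
       -0.0000e+00]), 'tool_pos': array([ 0.19 , -0.515,  0.215]), 'ee_rot': array([-3.139, -0.   ,  0.354]), 'wrist_force': array([0.852, 0.232, 0.676]), 'wrist_torque': array([ 0.002, -0.012, -0.033]), 'finger_force': np.float64(0.0), 'width': np.float64(0.094)} 0.011
scene [[389.08612343046065, 0.0, 321.6891987166331], [0.0, 389.08612343046065, 197.33934566218824], [0.0, 0.0, 1.0]] [[0.1463, 0.5989, -0.7873, 1.3904], [0.9892, -0.0945, 0.112, -0.1909], [-0.0074, -0.7952, -0.6063, 0.8608], [0.0, 0.0, 0.0, 1.0]]
rack [(0.9, [321, 228, 29, 35])]
stage [(0.8, [314, 229, 48, 39]), (0.78, [255, 198, 41, 29]), (0.69, [402, 172, 41, 25]), (0.64, [212, 160, 47, 90])]
drawer_floor [(0.68, [409, 208, 92, 48])]
unit_drawer0 [(0.93, [408, 207, 95, 51])]
lens [(0.71, [174, 226, 43, 35])]
handle [(0.96, [214, 164, 47, 84])]
mag_inner [(0.77, [214
[... 259 characters left out ...]
03.6612698739428], [0.0, 0.0, 1.0]] [[0.0153, -0.9967, 0.0802, 0.4093], [-0.9998, -0.0143, 0.0126, -0.0592], [-0.0114, -0.0804, -0.9967, 1.612], [0.0, 0.0, 0.0, 1.0]]
rack [(0.61, [304, 184, 28, 34])]
stage [(0.97, [348, 233, 36, 44]), (0.96, [299, 181, 32, 38]), (0.72, [201, 251, 38, 42])]
drawer_floor [(0.78, [190, 157, 67, 67])]
unit_drawer0 [(0.88, [191, 158, 69, 63]), (0.53, [304, 182, 29, 34])]
lens [(0.96, [375, 149, 36, 88])]
handle [(0.83, [380, 148, 36, 87])]
mag_inner [(0.93, [340, 124, 73, 110])]
mag_outer [(0.6, [377, 150, 34, 86])]
reagent_bottle [(0.6, [293, 145, 7, 16]), (0.25, [412, 203, 30, 31])]
specimen_jar [(0.78, [268, 241, 22, 14])]
tip_box [(0.62, [412, 203, 29, 31])]
```

View pics/scene0.png

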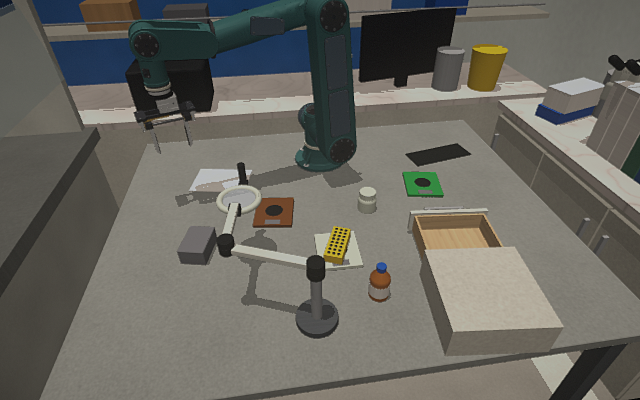

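```bash
python3 -c "
import cv2
i=cv2.imread('pics/top0.png');cv2.imwrite('pics/top0c.png',cv2.resize(i[110:310,175:441],None,fx=3,fy=3,interpolation=cv2.INTER_CUBIC))"
```

```text
(no output)
```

View pics/top0c.png

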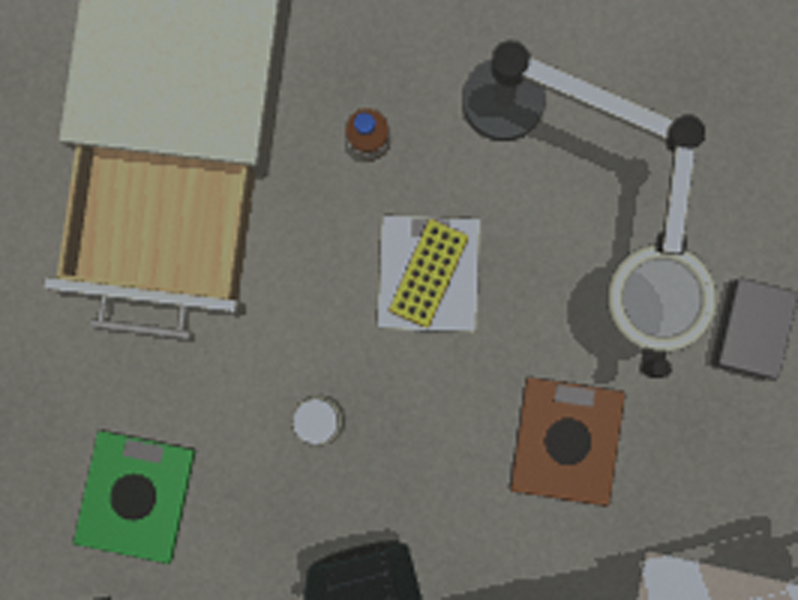

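The scene picture shows one yellow rack (scene 338,245; top 318,201) on the white stage. Green (423,184 scene) and brown (273,211 scene) stages are the look-alikes. The white panel at scene (220,180) is at the robot side and is not the stage. The open drawer is at scene (455,230), the lens at scene (238,200), and the handle stub at scene (241,172). In the top crop the white stage sits under the rack at (430,273), the lens is at (662,298), the handle at (655,362) and the post foot at (505,98).

```bash
cat > h.py <<'E'
import numpy as np, cv2, pickle
def px2w(s,uv,z):
    K,E=s["camera_matrix"],s["extrinsics"]; uv=np.atleast_2d(uv).astype(float)
    d=np.c_[uv,np.ones(len(uv))]@np.linalg.inv(K).T@E[:3,:3].T; c=E[:3,3]
    return (c+d*((z-c[2])/d[:,2:3]))[:,:2]
def w2px(s,p):
    K,E=s["camera_matrix"],s["extrinsics"]; p=np.atleast_2d(p)
    q=(p-E[:3,3])@E[:3,:3]@K.T; return q[:,:2]/q[:,2:3]
def rect(s,m,z):
    "centre, long side, short side, angle of long side of mask m on plane z"
    c=max(cv2.findContours(m.astype(np.uint8),cv2.RETR_EXTERNAL,cv2.CHAIN_APPROX_NONE)[0],key=cv2.contourArea)
    P=px2w(s,c[:,0],z)
    (x,y),(w,h),a=cv2.minAreaRect((P*1000).astype(np.float32))
    if w<h: w,h,a=h,w,a+90
    return np.round([x,y,w,h],1),round((a+90)%180-90,1)
def goto(o,p,yaw):
    "row (tool axes, m, deg) from the present pose to TCP p, pointing down at yaw"
    from scipy.spatial.transform import Rotation as R
    A=R.from_euler("xyz",o["ee_rot"]); B=R.from_euler("xyz",[np.pi,0,yaw])
    return np.round(A.inv().apply(np.array(p)-o["tool_pos"]),4), np.round(np.degrees((A.inv()*B).as_rotvec()),2)
E
python3 - <<'E'
from h import *
S=pickle.load(open("s0.pkl","rb"))
for n in ["top","scene"]:
    s=S[n]; hsv=cv2.cvtColor(s["img"],cv2.COLOR_BGR2HSV); H,Sa,V=[hsv[...,i].astype(int) for i in range(3)]
    ye=(H>20)&(H<35)&(Sa>140)&(V>60)
    ye=cv2.morphologyEx(ye.astype(np.uint8),cv2.MORPH_CLOSE,np.ones((5,5)))
    if n=="scene": ye[:200]=0; ye[:,400:]=0
    print(n,"rack z.044",rect(s,ye,.044), "area",ye.sum())
    r0=(290,170,345,230) if n=="top" else (305,222,370,275)
    st=np.zeros(ye.shape,np.uint8); x0,y0,x1,y1=r0
    st[y0:y1,x0:x1]=((Sa<45)&(V>135))[y0:y1,x0:x1]; st|=ye
    if n=="top":
        print("stage",rect(s,cv2.morphologyEx(st,cv2.MORPH_CLOSE,np.ones((5,5))),.014))
s=S["top"]
f=lambda u,v:(175+u/3,110+v/3)
for nm,u,v,z in [("post top",510,60,.24),("foot",504,102,.0),("elbow",686,132,.24),("lens",662,298,.21),("handle",655,361,.265),
  ("drawer panel L",47,284,.088),("panel R",238,308,.088),("drawer back L wall top",83,148,.078),("R",250,166,.078),("unit topL",62,140,.1),("unit topR",252,162,.1),
  ("inner floor FL",78,275,.022),("FR",232,296,.022),("bottle",364,122,.115),("jar",317,420,.075),("tip",756,328,.055)]:
    print(nm,np.round(px2w(s,f(u,v),z)[0],4))
E
```

```text
top rack z.044 (array([546.5, -23.5, 127.1,  53.1]), -22.6) area 446
stage (array([549.5, -22.4, 147.7, 127.2]), -1.4)
scene rack z.044 (array([563.6, -28. , 153.5,  58.4]), -22.2) area 684
post top [ 0.7741 -0.118 ]
foot [ 0.7806 -0.1209]
elbow [ 0.6934 -0.3185]
lens [ 0.5062 -0.2965]
handle [ 0.433  -0.2796]
drawer panel L [0.5211 0.4533]
panel R [0.4944 0.2122]
drawer back L wall top [0.6963 0.4178]
R [0.6759 0.2039]
unit topL [0.702  0.4378]
unit topR [0.6772 0.1977]
inner floor FL [0.5383 0.4352]
FR [0.5137 0.2323]
bottle [0.7267 0.0571]
jar [0.3563 0.1114]
tip [ 0.4805 -0.442 ]
```

Candidates: yellow rack on the white stage at top px (318,201). The brown stage (365,257), green stage (220,275) and grey tip box (427,219) are not it. Measured: rack at (0.5465,-0.0235) with yaw -22.6°, sizes matching. The stage plate is at (0.5495,-0.0224) and drawer_floor at about (0.603,0.326) with yaw -6.3°. First I go up, then over the rack.

Emit:
servo_tool --commands '[0,0,-0.06,0,0,0,0.094,0,0,-0.12,0,0,0,0.094,0,0,-0.18,0,0,10,0.094,0.05,-0.033,-0.185,0,0,20,0.094,0.1,-0.067,-0.185,0,0,30,0.094,0.15,-0.1,-0.185,0,0,40,0.094,0.2,-0.133,-0.185,0,0,42.9,0.094,0.25,-0.167,-0.185,0,0,42.9,0.094,0.3,-0.2,-0.185,0,0,42.9,0.094,0.35,-0.233,-0.185,0,0,42.9,0.094]'

```text
time: 2.45
tool_pos: [0.439, -0.1744, 0.4017]
ee_rot: [3.141, -0.001, -0.395]
wrist_force: [0.2, -0.0, 0.2]
width: 0.0937
finger_force: 0.0
```

```bash
python3 - <<'E'
from h import *
from bench import robot
o=robot.get_obs(); print(o["time"],o["tool_pos"].round(3),o["ee_rot"].round(3)); print(goto(o,[.5465,-.0235,.15],-.394))
E
```

```text
2.45 [ 0.439 -0.174  0.402] [ 3.141e+00 -1.000e-03 -3.950e-01]
(array([ 0.041 , -0.1807,  0.2517]), array([ 0.02, -0.06, -0.06]))
```

Emit:
servo_tool --commands '[0.012,-0.055,0.02,0,0,0,0.094,0.024,-0.11,0.05,0,0,0,0.094,0.036,-0.16,0.1,0,0,0,0.094,0.041,-0.1807,0.15,0,0,0,0.094,0.041,-0.1807,0.2,0,0,0,0.094,0.041,-0.1807,0.25,0,0,0,0.094,0.041,-0.1807,0.29,0,0,0,0.094,0.041,-0.1807,0.29,0,0,0,0.094]'

```text
time: 3.45
tool_pos: [0.5427, -0.0246, 0.1075]
ee_rot: [3.139, 0.009, -0.395]
wrist_force: [0.1, 0.1, 0.4]
width: 0.0939
finger_force: 0.0
```

```bash
python3 - <<'E'
from h import *
from bench import robot,snapshot
s=snapshot("scene"); cv2.imwrite("pics/a.png",cv2.resize(s["img"][150:300,240:440],None,fx=4,fy=4))
o=robot.get_obs(); print(o["time"],o["tool_pos"].round(4),o["ee_rot"].round(3)); print(goto(o,[.5465,-.0235,.029],-.394))
E
```

```text
3.5 [ 0.5448 -0.025   0.1106] [ 3.141e+00  3.000e-03 -3.950e-01]
(array([ 0.0013, -0.0021,  0.0816]), array([ 0.04,  0.16, -0.05]))
```

View pics/a.png

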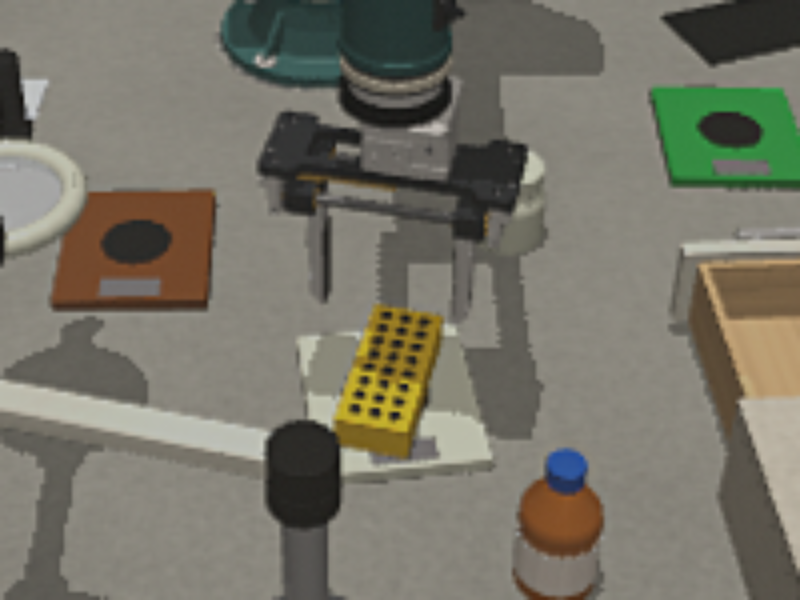

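The crop shows the open jaws straddling the yellow rack, which lies on the white stage at (390,380). Going down and gripping.

Emit:
servo_tool --commands '[0.001,-0.002,0.04,0,0,0,0.094,0.001,-0.002,0.07,0,0,0,0.094,0.001,-0.002,0.0816,0,0,0,0.094,0.001,-0.002,0.0816,0,0,0,0.094,0.001,-0.002,0.0816,0,0,0,0.03,0.001,-0.002,0.0816,0,0,0,0.03,0.001,-0.002,0.0816,0,0,0,0.03,0.001,-0.002,0.0816,0,0,0,0.03,0.001,-0.002,0.0816,0,0,0,0.03]'

```text
time: 4.62
tool_pos: [0.5473, -0.0237, 0.0301]
ee_rot: [3.142, -0.0, -0.395]
wrist_force: [-0.2, 0.4, 0.8]
width: 0.0559
finger_force: 30.0
```

Emit:
servo_tool --commands '[0,0,-0.02,0,0,0,0.03,0,0,-0.06,0,0,0,0.03,0,0,-0.11,0,0,0,0.03,-0.005,-0.02,-0.15,0,0,0,0.03,-0.014,-0.06,-0.15,0,0,-4,0.03,-0.025,-0.105,-0.15,0,0,-8,0.03,-0.036,-0.15,-0.15,0,0,-12,0.03,-0.047,-0.195,-0.15,0,0,-16.3,0.03,-0.058,-0.24,-0.15,0,0,-16.3,0.03,-0.066,-0.28,-0.15,0,0,-16.3,0.03]'

```text
time: 5.88
tool_pos: [0.5938, 0.2619, 0.1791]
ee_rot: [3.141, 0.001, -0.11]
wrist_force: [0.3, -0.5, -0.3]
width: 0.0558
finger_force: 30.0
```

```bash
python3 - <<'E'
from h import *
from bench import robot,snapshot,spotter
s=snapshot("top"); pickle.dump(s,open("s1.pkl","wb"))
cv2.imwrite("pics/b.png",cv2.resize(s["img"][120:270,180:380],None,fx=4,fy=4,interpolation=cv2.INTER_CUBIC))
o=robot.get_obs(); print(o["time"],o["tool_pos"].round(4),o["ee_rot"].round(3),o["width"]); print(goto(o,[.605,.326,.18],-.11))
E
```

```text
5.925 [0.5938 0.267  0.1784] [-3.137e+00  1.000e-03 -1.050e-01] 0.05568396640090778
(array([ 0.005 , -0.0598, -0.0013]), array([-0.24,  0.08,  0.27]))
```

View pics/b.png

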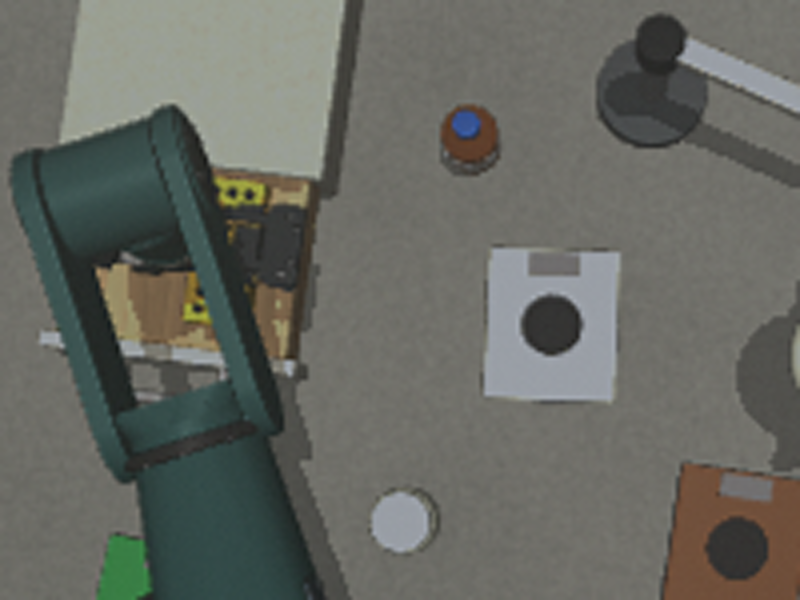

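The crop shows the rack held above the drawer between the front panel and the unit's edge. The plate of the white stage is now uncovered at crop (552,325), i.e. px (318,201).

Emit:
servo_tool --commands '[0.003,-0.035,0,0,0,0,0.03,0.005,-0.0598,0,0,0,0,0.03,0.005,-0.0598,0.03,0,0,0,0.03,0.005,-0.0598,0.06,0,0,0,0.03,0.005,-0.0598,0.085,0,0,0,0.03,0.005,-0.0598,0.11,0,0,0,0.03,0.005,-0.0598,0.125,0,0,0,0.03,0.005,-0.0598,0.132,0,0,0,0.03,0.005,-0.0598,0.132,0,0,0,0.03]'

```text
time: 7.05
tool_pos: [0.6056, 0.319, 0.0478]
ee_rot: [3.141, 0.0, -0.11]
wrist_force: [-0.8, 0.4, -0.5]
width: 0.0552
finger_force: 30.0
```

```bash
python3 - <<'E'
from h import *
from bench import robot,snapshot
o=robot.get_obs(); print(o["time"],o["tool_pos"].round(4),o["ee_rot"].round(3),o["width"],o["wrist_force"].round(2))
s=pickle.load(open("s1.pkl","rb")); V=s["img"].max(2)
m=np.zeros(V.shape,np.uint8); m[188:215,305:332]=V[188:215,305:332]<90
M=cv2.moments(m,True); print("plate",px2w(s,[M["m10"]/M["m00"],M["m01"]/M["m00"]],.014),"diam",np.sqrt(m.sum()*4/np.pi)/407*1.6)
E
```

```text
7.05 [0.6056 0.319  0.0478] [ 3.141  0.    -0.11 ] 0.0551801703821762 [-0.82  0.41 -0.52]
plate [[ 0.54906101 -0.02238087]] diam 0.05800677062642872
```

Emit:
servo_tool --commands '[0,0,0.004,0,0,0,0.03,0,0,0.0075,0,0,0,0.03,0,0,0.009,0,0,0,0.03,0,0,0.009,0,0,0,0.03]'

```text
time: 7.55
tool_pos: [0.6055, 0.319, 0.0388]
ee_rot: [3.141, 0.0, -0.11]
wrist_force: [0.3, -0.3, -0.5]
width: 0.056
finger_force: 30.0
```

Emit:
servo_tool --commands '[0,0,0.0012,0,0,0,0.03,0,0,0.0012,0,0,0,0.03,0,0,0.0012,0,0,0,0.085,0,0,0.0012,0,0,0,0.085,0,0,0.0012,0,0,0,0.085,0,0,0.0012,0,0,0,0.085,0,0,-0.03,0,0,0,0.085,0,0,-0.09,0,0,0,0.085,0,0,-0.15,0,0,0,0.085,0,0,-0.21,0,0,0,0.085]'

```text
time: 8.8
tool_pos: [0.6053, 0.319, 0.2508]
ee_rot: [-3.142, -0.0, -0.11]
wrist_force: [1.1, 0.5, 0.1]
width: 0.0851
finger_force: 0.0
```

```bash
python3 - <<'E'
from h import *
from bench import robot,snapshot
s=snapshot("scene"); t=snapshot("top"); pickle.dump((s,t),open("s2.pkl","wb"))
a=cv2.resize(s["img"][190:350,390:570],None,fx=2.2,fy=2.2,interpolation=cv2.INTER_CUBIC)
b=cv2.resize(t["img"][135:255,360:435],None,fx=4,fy=4,interpolation=cv2.INTER_CUBIC)
h=max(a.shape[0],b.shape[0]); p=lambda i:np.pad(i,((0,h-i.shape[0]),(0,0),(0,0)))
cv2.imwrite("pics/c.png",np.hstack([p(a),p(b)]))
o=robot.get_obs(); print(o["time"],o["tool_pos"].round(4),o["ee_rot"].round(3),o["width"],o["finger_force"])
E
```

```text
8.9 [0.6082 0.3202 0.2599] [-3.133 -0.016 -0.111] 0.08515163599429304 0.0
```

View pics/c.png

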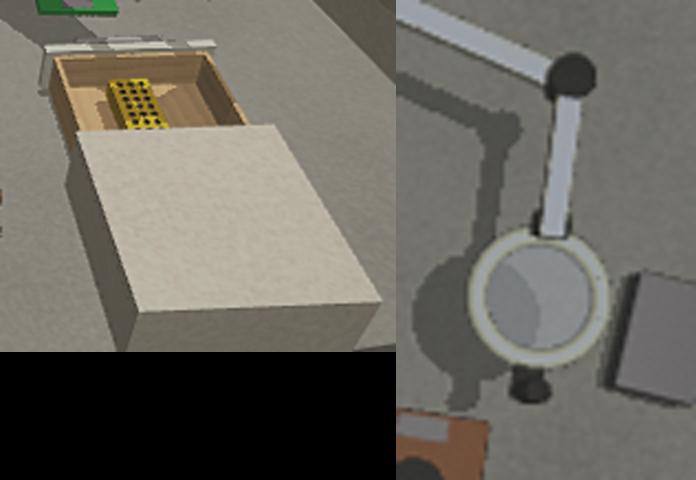

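The left crop shows the rack flat in the drawer at (138,105). The right crop shows the lens ring at (540,297), the handle blob at (531,388) and the elbow cap at (571,76). Next I fit the magnifier geometry and plan the handle path.

```bash
cat > mag.py <<'E'
from h import *
from scipy.optimize import least_squares
u=lambda a:np.array([np.cos(a),np.sin(a)])
def pts(x):
    "post, elbow, lens, handle xy from post x,y and absolute arm directions"
    P=x[:2]; E=P+.22*u(x[2]); L=E+.19*u(x[3]); return P,E,L,L+.082*u(x[3])
def fit(t,foot,elbow,lens,hand):
    def f(x):
        P,E,L,H=pts(x)
        w=np.array([[*P,.012],[*E,.24],[*L,.214],[*H,.262]])
        return ((w2px(t,w)-np.array([foot,elbow,lens,hand]))*[[1],[1],[2],[1]]).ravel()
    r=least_squares(f,[.777,-.12,4.4,3.05]); return r.x,r.fun
E
python3 - <<'E'
from mag import *
s,t=pickle.load(open("s2.pkl","rb"))
x,res=fit(t,[342.75,143.25],[403.75,153.75],[396,209.25],[393.75,232]); print(x.round(4),res.round(2))
P,E,L,H=pts(x); print([p.round(4) for p in (P,E,L,H)])
T=np.array([.5491,-.0224])
def ik(H):  # handle -> q
    v=H-P; r=np.hypot(*v); a=np.arctan2(v[1],v[0]); b=np.arccos((.22**2+r*r-.272**2)/(2*.22*r)); A=a+b
    w=H-P-.22*u(A); return A%(2*np.pi), np.arctan2(w[1],w[0])%(2*np.pi)
g=least_squares(lambda q:pts([*P,*q])[2]-T,[3.55,1.7]).x
HT=pts([*P,*g])[3]; print("target",g.round(3),HT.round(4))
for k in np.linspace(0,1,9):
    h=H+k*(HT-H); q=ik(h); print(h.round(3),np.round(q,3),"rel",round((q[1]-q[0]+np.pi)%(2*np.pi)-np.pi,3),"inner",round(q[0]-np.pi-1.275,3))
E
```

```text
[ 0.7812 -0.1187  4.3097  3.0075] [-0.18 -0.08  0.67 -0.2  -0.77 -0.23  0.98  0.69]
[array([ 0.7812, -0.1187]), array([ 0.6949, -0.3211]), array([ 0.5066, -0.2957]), array([ 0.4254, -0.2847])]
target [3.568 1.739] [0.5354 0.0584]
[ 0.425 -0.285] [4.31  3.008] rel -1.302 inner -0.107
[ 0.439 -0.242] [4.329 2.84 ] rel -1.489 inner -0.088
[ 0.453 -0.199] [4.314 2.674] rel -1.639 inner -0.103
[ 0.467 -0.156] [4.265 2.508] rel -1.756 inner -0.152
[ 0.48  -0.113] [4.181 2.341] rel -1.84 inner -0.235
[ 0.494 -0.07 ] [4.065 2.174] rel -1.891 inner -0.351
[ 0.508 -0.027] [3.92  2.014] rel -1.906 inner -0.497
[0.522 0.016] [3.751 1.866] rel -1.885 inner -0.665
[0.535 0.058] [3.568 1.739] rel -1.829 inner -0.848
```

Emit:
servo_tool --commands '[0,0.02,-0.05,0,0,0,0.085,-0.012,0.06,-0.09,0,0,4,0.094,-0.023,0.12,-0.1,0,0,8,0.094,-0.034,0.18,-0.1,0,0,11.5,0.094,-0.045,0.24,-0.1,0,0,11.5,0.094,-0.056,0.3,-0.1,0,0,11.5,0.094,-0.067,0.36,-0.1,0,0,11.5,0.094,-0.078,0.42,-0.1,0,0,11.5,0.094,-0.089,0.48,-0.1,0,0,11.5,0.094,-0.1,0.54,-0.1,0,0,11.5,0.094]'

```text
time: 10.15
tool_pos: [0.4457, -0.2083, 0.3483]
ee_rot: [-3.142, 0.0, -0.311]
wrist_force: [0.4, -0.4, -0.2]
width: 0.0941
finger_force: 0.0
```

```bash
python3 - <<'E'
from h import *
from bench import robot
o=robot.get_obs(); print(o["time"],o["tool_pos"].round(4),o["ee_rot"].round(3)); print(goto(o,[.4254,-.2847,.37],-.31))
E
```

```text
10.15 [ 0.4457 -0.2083  0.3483] [-3.142  0.    -0.311]
(array([ 0.0041,  0.079 , -0.0218]), array([-0.  ,  0.01, -0.06]))
```

Emit:
servo_tool --commands '[0.003,0.045,0,0,0,0,0.094,0.004,0.079,0,0,0,0,0.094,0.004,0.079,0.02,0,0,0,0.094,0.004,0.079,0.04,0,0,0,0.094,0.004,0.079,0.04,0,0,0,0.094]'

```text
time: 10.78
tool_pos: [0.4255, -0.2826, 0.3063]
ee_rot: [-3.14, 0.004, -0.311]
wrist_force: [0.2, 0.2, 0.3]
width: 0.0936
finger_force: 0.0
```

```bash
python3 - <<'E'
from h import *
from bench import robot,snapshot
s=snapshot("scene"); im=s["img"].copy()
cv2.imwrite("pics/d.png",cv2.resize(im[80:260,140:340],None,fx=4,fy=4,interpolation=cv2.INTER_CUBIC)[:600])
o=robot.get_obs(); print(o["time"],o["tool_pos"].round(4),o["ee_rot"].round(3)); print(goto(o,[.4254,-.2847,.242],-.31))
p=[[.4254,-.2847,.269],[*o["tool_pos"][:2],.269]]; print("crop px",((w2px(s,p)-[140,80])*4).round())
E
```

```text
10.825 [ 0.426  -0.2828  0.3079] [-3.141e+00  2.000e-03 -3.110e-01]
(array([0.0002, 0.0021, 0.0659]), array([-0.04,  0.11, -0.07]))
crop px [[404. 331.]
 [407. 331.]]
```

View pics/d.png

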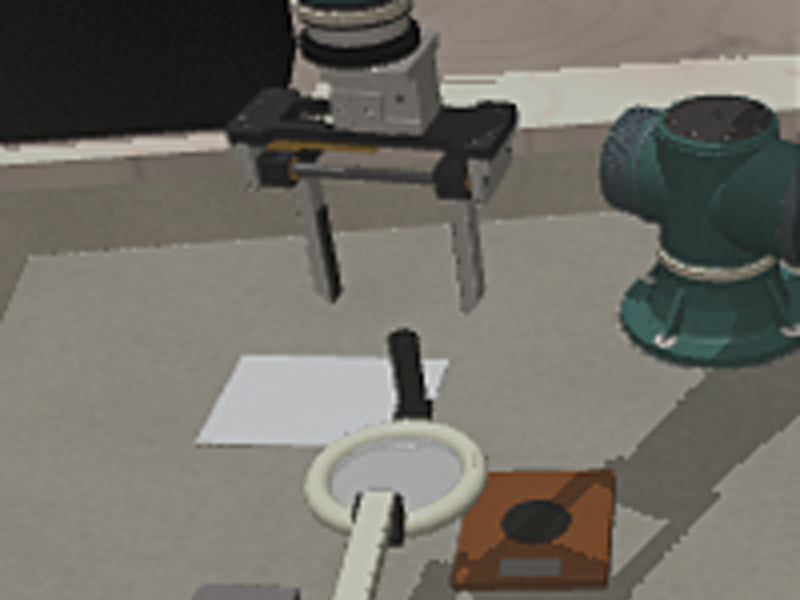

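The crop shows the handle's top at (403,332) against a predicted (404,331), centred between the jaws.

Emit:
servo_tool --commands '[0,0.002,0.035,0,0,0,0.094,0,0.002,0.06,0,0,0,0.094,0,0.002,0.065,0,0,0,0.094,0,0.002,0.065,0,0,0,0.01,0,0.002,0.065,0,0,0,0.01,0,0.002,0.065,0,0,0,0.01,0,0.002,0.065,0,0,0,0.01,0,0.002,0.065,0,0,0,0.01,0,0.002,0.065,0,0,0,0.01,0,0.002,0.065,0,0,0,0.01]'

```text
time: 12.08
tool_pos: [0.4257, -0.2849, 0.2438]
ee_rot: [3.142, 0.0, -0.311]
wrist_force: [-0.8, -0.1, -0.4]
width: 0.0277
finger_force: 0.0
```

```bash
python3 - <<'E'
from h import *
from bench import robot
o=robot.get_obs(); print(o["time"],o["tool_pos"].round(4),o["ee_rot"].round(3),o["width"],o["wrist_force"]); print(goto(o,[.5354,.0584,.242],-.31))
E
```

```text
12.075 [ 0.4257 -0.2849  0.2438] [ 3.142  0.    -0.311] 0.027690457163643985 [-0.77228443 -0.14897025 -0.40779854]
(array([-0.0007, -0.3604,  0.0018]), array([ 0.  ,  0.  , -0.07]))
```

Emit:
servo_tool --commands '[0,0,0,0,0,0,0.01,0,0,0,0,0,0,0.01,0,0,0,0,0,0,0.01,0,-0.005,0,0,0,0,0.01,0,-0.015,0,0,0,0,0.01,0,-0.03,0,0,0,0,0.01,0,-0.045,0,0,0,0,0.01,0,-0.06,0,0,0,0,0.01,0,-0.075,0,0,0,0,0.01,0,-0.09,0,0,0,0,0.01]'

```text
time: 13.32
tool_pos: [0.454, -0.1985, 0.2439]
ee_rot: [3.141, -0.001, -0.311]
wrist_force: [-1.1, -1.9, -0.2]
width: 0.0213
finger_force: 30.0
```

Emit:
servo_tool --commands '[0,-0.018,0,0,0,0,0.01,0,-0.036,0,0,0,0,0.01,0,-0.054,0,0,0,0,0.01,0,-0.072,0,0,0,0,0.01,0,-0.09,0,0,0,0,0.01,0,-0.108,0,0,0,0,0.01,0,-0.126,0,0,0,0,0.01,0,-0.144,0,0,0,0,0.01,0,-0.162,0,0,0,0,0.01,0,-0.18,0,0,0,0,0.01]'

```text
time: 14.58
tool_pos: [0.509, -0.0268, 0.2438]
ee_rot: [-3.142, -0.001, -0.311]
wrist_force: [1.1, -3.0, -1.3]
width: 0.0211
finger_force: 30.1
```

Emit:
servo_tool --commands '[0,-0.018,0,0,0,0,0.01,0,-0.036,0,0,0,0,0.01,0,-0.054,0,0,0,0,0.01,0,-0.068,0,0,0,0,0.01,0,-0.08,0,0,0,0,0.01,0,-0.088,0,0,0,0,0.01,0,-0.09,0,0,0,0,0.01,0,-0.09,0,0,0,0,0.01,0,-0.09,0,0,0,0,0.01]'

```text
time: 15.7
tool_pos: [0.5357, 0.0581, 0.2438]
ee_rot: [-3.141, 0.001, -0.311]
wrist_force: [1.6, -0.8, -1.5]
width: 0.0196
finger_force: 28.8
```

```bash
python3 - <<'E'
from h import *
from bench import robot,snapshot
s=snapshot("scene"); t=snapshot("top"); pickle.dump((s,t),open("s3.pkl","wb"))
cv2.imwrite("pics/e.png",np.hstack([cv2.resize(i,None,fx=3,fy=3,interpolation=cv2.INTER_CUBIC) for i in (s["img"][130:320,250:380],t["img"][110:300,265:400])]))
o=robot.get_obs(); print(o["time"],o["tool_pos"].round(4),o["ee_rot"].round(3),o["width"],o["wrist_force"]); print(goto(o,[.5354,.0584,.242],-.31))
E
```

```text
15.8 [0.5356 0.0582 0.2438] [-3.141e+00  1.000e-03 -3.110e-01] 0.019655578756620738 [ 1.04421289  0.03907784 -1.81345033]
(array([-0.0003, -0.0001,  0.0018]), array([-0.06,  0.04, -0.06]))
```

View pics/e.png

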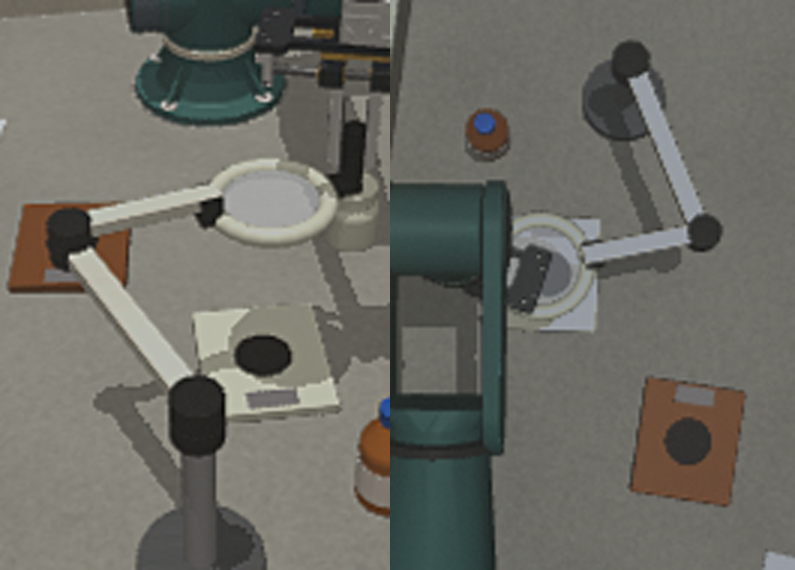

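The lens now sits over the plate: in the right crop the ring is at about (548,267), and the left crop shows the plate uncovered below it. Releasing, rising and backing off to measure.

Emit:
servo_tool --commands '[0,0,0,0,0,0,0.05,0,0,0,0,0,0,0.06,0,0,0,0,0,0,0.06,0,0,0,0,0,0,0.06,0,0,-0.04,0,0,0,0.06,0,0,-0.1,0,0,0,0.06,0,-0.05,-0.13,0,0,0,0.06,0,-0.11,-0.13,0,0,0,0.06,0,-0.17,-0.13,0,0,0,0.06,0,-0.22,-0.13,0,0,0,0.06]'

```text
time: 17.05
tool_pos: [0.6036, 0.2693, 0.3736]
ee_rot: [3.141, 0.0, -0.311]
wrist_force: [0.7, -0.5, 0.4]
width: 0.06
finger_force: 0.0
```

Emit:
servo_tool --commands '[0,-0.03,0,0,0,0,0.06,0,-0.04,0,0,0,0,0.06,0,-0.04,0,0,0,0,0.06]'

```text
time: 17.42
tool_pos: [0.6156, 0.3052, 0.3734]
ee_rot: [3.141, 0.0, -0.311]
wrist_force: [-1.6, -0.5, 0.1]
width: 0.0599
finger_force: 0.0
```

```bash
python3 - <<'E'
from h import *
from bench import robot,snapshot,spotter
s=snapshot("scene"); t=snapshot("top"); pickle.dump((s,t),open("s4.pkl","wb"))
a=cv2.resize(t["img"][160:240,280:365],None,fx=6,fy=6,interpolation=cv2.INTER_CUBIC)
b=cv2.resize(s["img"][190:350,390:510],None,fx=2.4,fy=2.4,interpolation=cv2.INTER_CUBIC)
cv2.imwrite("pics/f.png",np.hstack([a,np.pad(b,((0,a.shape[0]-b.shape[0]),(0,0),(0,0)))]))
o=robot.get_obs(); print(o["time"],o["tool_pos"].round(4),o["finger_force"])
print("expected lens px in crop",((w2px(t,[.5491,-.0224,.214])-[280,160])*6).round())
E
```

```text
17.525 [0.6155 0.304  0.3745] 0.0
expected lens px in crop [[217. 214.]]
```

View pics/f.png

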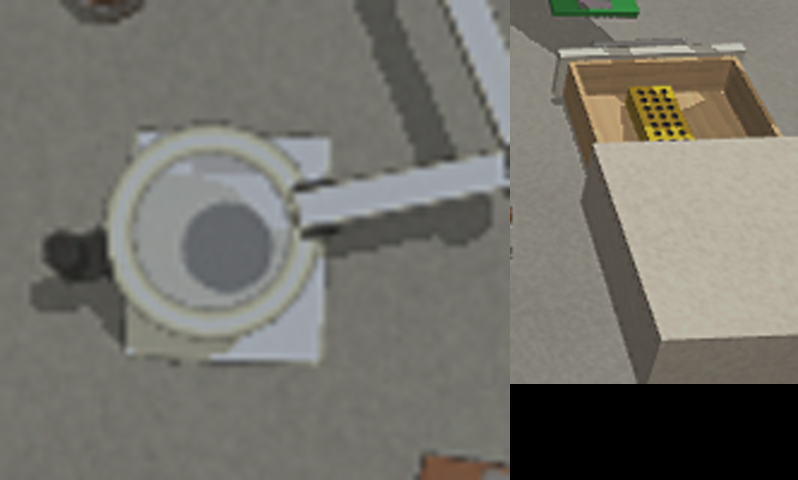

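Top view: ring centre at crop (211,231) against the ideal (217,214), so the lens is about 10 mm off (25 mm allowed). The rack is flat in the drawer. I cross-check the lens with the other camera.

```bash
python3 - <<'E'
from h import *
s,t=pickle.load(open("s4.pkl","rb"))
print("lens est",px2w(t,[280+211/6,160+231/6],.21))
c=px2w(t,[280+211/6,160+231/6],.21)[0]; a=np.linspace(0,2*np.pi,60)
im=cv2.resize(s["img"][160:280,270:400],None,fx=6,fy=6,interpolation=cv2.INTER_CUBIC)[:600]
for cc,col in ((c,(0,0,255)),((.5491,-.0224),(0,200,0))):
    q=(w2px(s,np.c_[cc[0]+.063*np.cos(a),cc[1]+.063*np.sin(a),0*a+.205])-[270,160])*6
    cv2.polylines(im,[q.astype(np.int32)],True,col,1)
cv2.imwrite("pics/g.png",im)
E
```

```text
lens est [[ 0.53973012 -0.01879516]]
```

View pics/g.png

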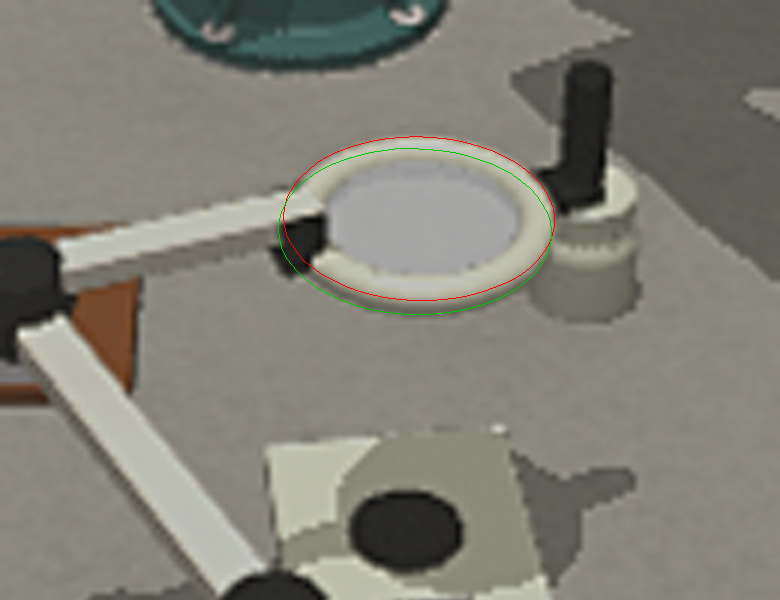

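Both cameras agree: the real rim lies between the red estimate and the green ideal, so the lens is at most about 10 mm off. The arm is clear of everything, so I hand in.

```bash
python3 -c "
from bench import close_job; print(close_job())"
```

```text
the job is handed in; nothing more can be done
None
```

I handed the job in without seeing a verdict: the rack lies flat in the open drawer, the lens is about 10 mm or less off the centre of the stage's plate (25 mm allowed), and the arm went near none of the bottle, jar or tip box.

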